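# Open the coffee capsule box

## Task

Open the wooden capsule box: press the blue release tab down and, keeping it down, slide the white cover all the way over the dark deck, then let go so that the tab springs up and locks the cover fully open. Leave the crockery round it standing where it is.

Things in the scene. Friction and masses are not known exactly. Their poses are not given: they have to be found in the camera images.
- capsule_box: light wooden box for coffee capsules, 250 (its x) x 120 (y) x 68 mm high, fixed on the worktop. Origin: centre of its underside, z up. Its -x half is the compartment under the white cover; its +x half is closed by a dark wooden deck, 49 mm up, over which the cover slides (to the box's +x). Along each long side an aluminium rail, top 68 mm up, 88 mm free between them; nothing on the box is higher than 70 mm
- cover (a joint): sliding white cover, 118 x 106 mm, captive under the rails: metres slid along the box's +x; 0 = shut, 0.110 = fully open at its end stop. Latched at 0 (2 mm of play) until the tab is down; then it slides with about 1.5 N and stays where it is left
- tab (a joint): blue release tab in the middle of the cover, moving with it: metres pressed straight down; 0 = up, 0.007 = hard stop; spring 1.5 N at the top, 5 N at the bottom. Its two ears stand up in notches of the rails; 4 mm down they are clear and the cover can slide. Between notches the rails hold it down. Within 4 mm of fully open a second pair of notches lets it spring up, which locks the cover
- tab_top (a point): centre of the upper face of the blue tab; moves with it. Cover shut and tab up: 60 mm from the box's origin along its -x, on the middle line, 64 mm above the worktop. The face for the finger is flat, 40 mm along the slide x 60 mm; at both its ends a ridge across the slide, 5 mm thick, 60 mm wide, stands 5 mm above the face, for a fingertip to push against
- mug_teal: teal mug with handle, 68 x 99 x 73 mm high, loose bystander; origin at the centre of its underside, z up
- swing_bottle: clear glass swing-top bottle, 67 mm across, 235 mm high, loose bystander; origin at the centre of its underside, z up
- tea_glass: small amber tea glass, 39 mm across, 52 mm high, loose bystander; origin at the centre of its underside, z up
- oval_dish: flat oval cream dish, 117 x 189 x 22 mm, loose bystander; origin at the centre of its underside, z up
- coffee_jar: glass jar of coffee with a wooden lid, 66 mm across, 106 mm high, loose bystander; origin at the centre of its underside, z up
- glass_cup: clear pressed-glass coffee cup with handle, 45 x 77 x 51 mm high, loose bystander; origin at the centre of its underside, z up

How it is judged:
By the outcome, as a careful person would: the job done as asked, in the order asked, and still so for the second after the job is handed in, with the robot touching nothing.
It also fails if it takes over 32 s, if anything falls off the work surface, if the arm or the gripper's body presses on something with over 40 N, if the wrist force passes 120 N, or if a joint passes its speed limit or range.

## Robot

A 7-joint arm with a two-finger parallel gripper is mounted at the origin on a cart in front of the work surface, level with it; the furniture and walls round the work are solid. World frame = base frame: x ahead of the robot, y to its left, z up, the work surface at z = 0. Lengths are in m, angles in degrees, forces in N, time in s.
With the tool pointing down it reaches from about 0.425 to 0.825 m from the base axis. Payload 3.6 kg.
Tool frame: the origin (TCP) lies at the very end of the fingers, on their centre line; the grasp point (between the pads) lies 19 mm behind it; z points along the fingers, y is the line along which they close (so a half turn about z gives the same grasp; the last joint's range is limited). The gripper opens to 93 mm and grips with 3 to 60 N. Pads are 15 mm wide; open, the fingers measure 128 mm over their backs; the gripper's body (75 mm by 188 mm) begins 65 mm behind the grasp point.
Start: joints at [-64.601, 35.231, -0.722, 81.555, 0.464, 63.22, -2.315], TCP at [0.294, 0.58, 0.219] pointing down, gripper open.
Joint ranges: [-178.69, 178.69], [-17.37, 117.87], [-77.05, 75.6], [15.02, 138.74], [-78.02, 258.01], [0.78, 113.62], [-162.83, 162.83]. Speed limits (degrees/s): [159.86, 159.86, 180, 180, 180, 180, 180].

## Interface

Orientations are given as a 3x3 rotation matrix whose columns are the frame's x, y, z axes.
In Python, from cell import arm gives the robot as it stands. The module is installed in compiled form; this text tells all that it offers.
- The arm moves only by the shell command python3 -m creep 'ROWS' [FORCE]. ROWS is JSON, a list that holds one entry, the list of rows, each a list of 7 numbers: the shift along the tool's x, y, z in mm, then the turn, a rotation vector about the tool's x, y, z in rad, then the opening, from 0 (shut) to 1 (fully open). In form: [[[x, y, z, rx, ry, rz, fingers], ...]]. A call has 1 to 8 rows; each row shifts and turns the commanded pose from where the row before left it, along the tool's axes as they then stand; what a row does not reach is not made up. A row lasts 1/12 s, in which the tool goes at most 41.7 mm and 7.16 degrees, less where a joint would pass 70% of its speed; a pose out of reach is approached as far as the arm can. A call with a gripper value outside its range is refused whole. The fingers move at their own pace and stop on an object; FORCE is the grip in N (left out, the last holds). Time passes only in rows, so rows that do not move let the fingers close. It gives the time, the measured TCP pose, the force, the opening and the grip force at its end, in the units of the state.
- arm.state(): the state, without advancing time (a new reading comes with each control period).
- arm.grab_frame(name): name is "side" or "top"; returns the picture (480x640x3 uint8, red, green, blue); there is no depth.
- arm.calibration(name): a dict with "fx", "fy", "cx", "cy" (pixels), "R" (3x3) and "t" (3): a world point X has camera coordinates R X + t. Camera axes: x right, y down, z forward; pixel columns grow to the right and rows downward; lengths in m; the calibration is good to about 2 mm. A picture is of the moment at which its call begins. calibration takes no time and is no camera call.
- arm.job_done(): hands the job in; it is judged then, once.
The state is a dict: "clock": time; "joints": joint angles; "dq": joint speeds; "joint_efforts": joint torques, N m; "eef_pos": TCP position; "eef_rot": TCP orientation; "ft_force": force on the tool from outside, world axes, zero at the start; "torque": the same for the moment, N m; "width": finger opening in m; "finger_force": force on a finger pad.
Only numpy, scipy, OpenCV 4.12 (cv2) and the standard library are available. Lean on these libraries where they do the work, as an engineer would, in place of code of your own. Each camera call takes 0.05 s, during which the arm holds its last target. There are 200 camera calls.

## Working session

There is one attempt and no reset: what is moved stays moved. The work goes in short steps, Python scripts to look and compute and a shell command to move; the robot and the scene stay as the last step left them, time stands still between calls to the robot, and variables do not carry over. Pictures are saved under pics/ and viewed, at most 10 in all, crops included, and the job is handed in when it is done.

```bash
mkdir -p pics; python3 - <<'E'
from cell import arm
import cv2
for n in("side","top"):
    cv2.imwrite(f"pics/{n}0.png",arm.grab_frame(n)[:,:,::-1]); c=arm.calibration(n); print(n,c)
s=arm.state();print(s["clock"],s["eef_pos"],s["eef_rot"],s["ft_force"],s["width"])
E
```

```text
side {'fx': 479.8635651055682, 'fy': 479.8635651055682, 'cx': 320.40962761770714, 'cy': 236.75776227492193, 'R': array([[-0.9904706 , -0.13734711, -0.01018626],
       [-0.10891231,  0.82638817, -0.55246783],
       [ 0.08429766, -0.54609373, -0.83347198]]), 't': array([0.55996308, 0.11986038, 1.19451901])}
top {'fx': 434.5244078649975, 'fy': 434.5244078649975, 'cx': 311.87345145147674, 'cy': 235.39470541183474, 'R': array([[-0.00253277, -0.99998672, -0.00448759],
       [-0.98644211,  0.00323479, -0.16407771],
       [ 0.16409005,  0.00401118, -0.98643721]]), 't': array([0.01080629, 0.57887908, 1.31381084])}
0.1 [0.29392468 0.57896352 0.21758949] [[-8.91700416e-01  4.52624960e-01 -1.00720992e-03]
 [ 4.52626079e-01  8.91697992e-01 -2.07933857e-03]
 [-4.30334744e-05 -2.31003654e-03 -9.99997331e-01]] [-0.47135107 -0.1235546   0.45522867] 0.09327991049202161
```

View pics/side0.png

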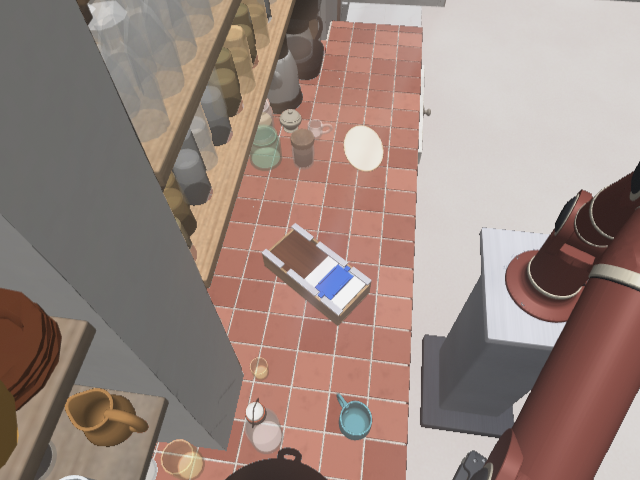

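View pics/top0.png

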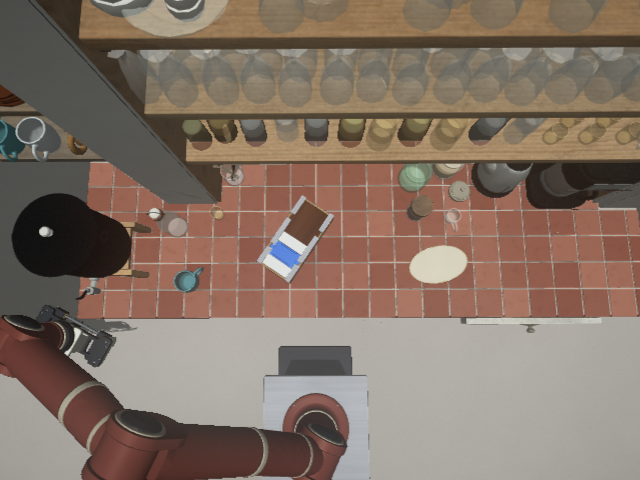

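The box stands at about (295,240) in the top view, with its blue tab at (285,255) and the deck towards the shelf. In the side view the tab is at (334,281). The mug is at (186,281) in the top view, on the arm's side of the route, and the bottle and tea glass are further back.

```bash
cat > h.py <<'E'
from cell import arm
import cv2, numpy as np
def ray(n,uv):
    c=arm.calibration(n); R=c["R"]; o=-R.T@c["t"]
    return o, R.T@np.array([(uv[0]-c["cx"])/c["fx"],(uv[1]-c["cy"])/c["fy"],1])
def onplane(n,uv,z):
    o,d=ray(n,uv); return o+d*(z-o[2])/d[2]
def tri(a,b):
    A=np.zeros((3,3));v=np.zeros(3)
    for n,uv in(("side",a),("top",b)):
        o,d=ray(n,uv); d=d/np.linalg.norm(d); P=np.eye(3)-np.outer(d,d); A+=P; v+=P@o
    return np.linalg.solve(A,v)
def big(m):
    cs,_=cv2.findContours(m,cv2.RETR_EXTERNAL,cv2.CHAIN_APPROX_NONE); return max(cs,key=cv2.contourArea)
def blue(n,im):
    h=cv2.cvtColor(im,cv2.COLOR_RGB2HSV); m=cv2.inRange(h,(108,120,90),(128,255,255)); c=big(m)
    M=cv2.moments(c); return (M["m10"]/M["m00"],M["m01"]/M["m00"]),c
E
python3 - <<'E'
from h import *
C={}
for n in("side","top"):
    im=arm.grab_frame(n); C[n],c=blue(n,im)
    r=cv2.boxPoints(cv2.minAreaRect(c)); print(n,C[n],cv2.contourArea(c),onplane(n,C[n],.064).round(4)); 
    P=np.array([onplane(n,p[0],.066)[:2] for p in c],np.float32)
    (cx,w,a)=cv2.minAreaRect(P*1000); print("rect mm",cx,w,a)
    # deck: dark brown
    h=cv2.cvtColor(im,cv2.COLOR_RGB2HSV)
    x,y=map(int,C[n]); roi=np.zeros(h.shape[:2],np.uint8); roi[y-60:y+(60 if n=="side" else 35),x-75:x+60]=255
    m=cv2.inRange(h,(0,60,30),(15,200,115))&roi; k=big(cv2.morphologyEx(m,cv2.MORPH_OPEN,np.ones((3,3))))
    print("deck",cv2.contourArea(k),cv2.minAreaRect(np.array([onplane(n,p[0],.049)[:2] for p in k],np.float32)*1000))
    # whole box: not red tile
    crop=im[y-65:y+65,x-80:x+80]; cv2.imwrite(f"pics/c_{n}.png",cv2.resize(crop[:,:,::-1],None,fx=4,fy=4))
print("tri",tri(C["side"],C["top"]))
E
python3 -c "
import cv2,numpy as np
a=cv2.imread('pics/c_side.png');b=cv2.imread('pics/c_top.png');cv2.imwrite('pics/c2.png',cv2.resize(np.hstack([a,b]),(800,325)))"
```

```text
side (333.964115503224, 281.434819175778) 594.5 [0.5193 0.0939 0.064 ]
rect mm (519.126220703125, 94.0140380859375) (102.14929962158203, 46.760658264160156) 56.715614318847656
deck 221.5 ((648.3470458984375, 84.34781646728516), (16.812152862548828, 131.10987854003906), 55.24950408935547)
top (284.4201787994891, 253.81822051936993) 391.5 [0.5191 0.0936 0.064 ]
rect mm (519.3799438476562, 93.77735900878906) (102.14942932128906, 48.07740020751953) 55.44544219970703
deck 985.0 ((619.9070434570312, 27.707855224609375), (107.12060546875, 117.32329559326172), 56.579917907714844)
tri [0.51924818 0.09365149 0.06347038]
```

View pics/c_top.png

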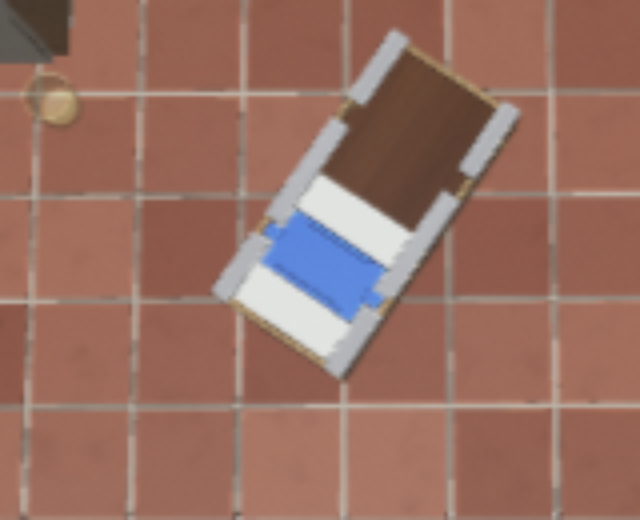

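The tab is at (0.519, 0.094, 0.064): both views agree and the triangulated height matches. Next come the slide direction from the rail edges and the shelf clearance.

```bash
python3 - <<'E'
from h import *
q=lambda u,v:onplane("top",(204+u/4,188+v/4),.068)[:2]
a,b,c,d=q(213,290),q(395,30),q(343,378),q(520,112)
for p,r in((a,b),(c,d)): print(np.linalg.norm(r-p),np.degrees(np.arctan2(*(r-p)[::-1])))
e=(a+c)/2;f=(b+d)/2; print("centre",(a+b+c+d)/4,"expected tab",(a+b+c+d)/4+(e-f)/np.linalg.norm(f-e)*.06)
print("width",np.linalg.norm(a-c),"shelf corner",tri((205,281),(186,162)))
t=np.radians(-34.); u=np.array([np.cos(t),np.sin(t)])
s=arm.state();R=s["eef_rot"];p=s["eef_pos"]
R2=np.c_[[*-u,0],[-u[1],u[0],0],[0,0,-1.]]
print(R2,np.linalg.det(R2)); print("rotvec tool",cv2.Rodrigues(R.T@R2)[0].ravel())
print("shift after turn mm",R2.T@(np.array([.5192,.0937,.13])-p)*1000)
im=arm.grab_frame("top")
E
```

```text
0.24700609105332735 -34.24839018743489
0.24664785156568356 -33.57572782897962
centre [0.56702305 0.05756406] expected tab [0.5172295  0.09103946]
width 0.12039224980156882 shelf corner [0.69774941 0.30449388 0.40931548]
[[-0.82903757  0.5591929   0.        ]
 [ 0.5591929   0.82903757  0.        ]
 [ 0.          0.         -1.        ]] 0.9999999999999999
rotvec tool [-1.60952066e-03  7.93407853e-05  1.23672315e-01]
shift after turn mm [-458.13776138 -276.53650563   87.9341019 ]
```

```bash
python3 -m creep '[[[0,0,0,0,0,0.062,0],[0,0,0,0,0,0.062,0],[-28,-17,0,0,0,0,0],[-28,-17,0,0,0,0,0],[-28,-17,0,0,0,0,0],[-28,-17,0,0,0,0,0],[-28,-17,0,0,0,0,0],[-28,-17,0,0,0,0,0]]]' 10; python3 -m creep '[[[-28,-17,0,0,0,0,0],[-28,-17,0,0,0,0,0],[-28,-17,0,0,0,0,0],[-28,-17,0,0,0,0,0],[-28,-17,0,0,0,0,0],[-28,-17,0,0,0,0,0],[-28,-17,0,0,0,0,0],[0,0,0,0,0,0,0]]]'
cat > where.py <<'E'
from h import *
import sys
t=np.radians(-34.); u=np.array([np.cos(t),np.sin(t)])
R2=np.c_[[*-u,0],[-u[1],u[0],0],[0,0,-1.]]
s=arm.state();R=s["eef_rot"];g=np.array(eval(sys.argv[1]))
print(s["clock"],s["eef_pos"].round(4),"f",np.round(s["ft_force"],2),"w",s["width"])
print("turn",cv2.Rodrigues(R.T@R2)[0].ravel().round(4),"shift mm",(R.T@(g-s["eef_pos"])*1000).round(1))
E
python3 where.py '[.5187,.093,.09]'
```

```text
clock: 0.92
eef_pos: [0.3768, 0.3995, 0.2187]
eef_rot: [[-0.829, 0.559, 0.0], [0.559, 0.829, -0.0], [-0.0, -0.0, -1.0]]
ft_force: [-0.1, 0.0, -0.4]
width: 0.0439
finger_force: 0.0
clock: 1.58
eef_pos: [0.4756, 0.1842, 0.2189]
eef_rot: [[-0.822, 0.57, 0.003], [0.57, 0.822, -0.005], [-0.005, -0.003, -1.0]]
ft_force: [0.6, -0.3, 0.9]
width: 0.0004
finger_force: 0.0
1.5833 [0.4756 0.1842 0.2189] f [ 0.62 -0.32  0.93] w 0.0004053097169380058
turn [-0.0029  0.005  -0.0128] shift mm [-86.7 -50.1 129.5]
```

```bash
python3 -m creep '[[[-29,-17,0,0,0,-0.012,0],[-29,-17,0,0,0,0,0],[-28,-16,10,0,0,0,0],[0,0,30,0,0,0,0],[0,0,30,0,0,0,0],[0,0,25,0,0,0,0],[0,0,0,0,0,0,0],[0,0,0,0,0,0,0]]]'; python3 where.py '[.5187,.093,.075]'; python3 - <<'E'
from h import *
im=[arm.grab_frame(n) for n in("side","top")]
a=im[0][200:350,240:400];b=im[1][170:320,200:360]
cv2.imwrite("pics/near.png",cv2.resize(np.hstack([a,b]),(800,375),interpolation=cv2.INTER_CUBIC)[:,:,::-1])
E
```

```text
clock: 2.25
eef_pos: [0.5156, 0.1036, 0.123]
eef_rot: [[-0.836, 0.549, -0.003], [0.549, 0.836, -0.001], [0.002, -0.002, -1.0]]
ft_force: [-0.0, 0.0, 1.0]
width: 0.0006
finger_force: 0.0
2.25 [0.5156 0.1036 0.123 ] f [-0.01  0.    1.02] w 0.0006152987584042265
turn [-0.002  -0.002   0.0118] shift mm [-8.5 -7.  48. ]
```

View pics/near.png

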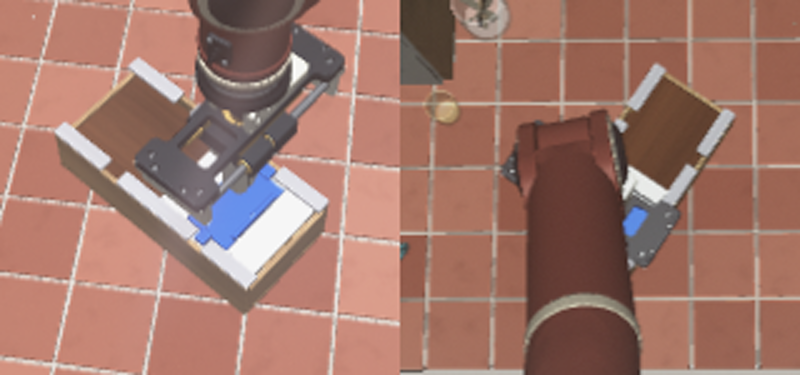

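The gripper sits above the tab with its long axis across the slide, as planned. I'll correct the offset and lower to just above the tab.

```bash
python3 -m creep '[[[-8.5,-7,0,0,0,0.012,0],[0,0,20,0,0,0,0],[0,0,20,0,0,0,0],[0,0,0,0,0,0,0],[0,0,0,0,0,0,0],[0,0,0,0,0,0,0]]]'; python3 where.py '[.5187,.093,.064]'
```

```text
clock: 2.85
eef_pos: [0.5208, 0.0928, 0.0851]
eef_rot: [[-0.829, 0.56, 0.003], [0.56, 0.829, 0.0], [-0.002, 0.002, -1.0]]
ft_force: [0.4, 0.3, 0.3]
width: 0.0002
finger_force: 0.0
2.85 [0.5208 0.0928 0.0851] f [0.38 0.26 0.33] w 0.00023378969909170836
turn [ 0.0018  0.002  -0.0009] shift mm [ 1.8 -1.1 21.1]
```

```bash
python3 -m creep '[[[1,-1,12,0,0,0,0],[0,0,8,0,0,0,0],[0,0,0,0,0,0,0],[0,0,0,0,0,0,0],[0,0,0,0,0,0,0]]]'; python3 -m creep '[[[0,0,3,0,0,0,0],[0,0,0,0,0,0,0],[0,0,0,0,0,0,0]]]';  python3 -m creep '[[[0,0,3,0,0,0,0],[0,0,0,0,0,0,0],[0,0,0,0,0,0,0]]]'
```

```text
clock: 3.27
eef_pos: [0.5185, 0.0927, 0.0643]
eef_rot: [[-0.829, 0.56, 0.001], [0.56, 0.829, 0.0], [-0.001, 0.0, -1.0]]
ft_force: [0.2, -0.5, 0.9]
width: 0.0007
finger_force: 0.6
clock: 3.52
eef_pos: [0.5186, 0.0928, 0.061]
eef_rot: [[-0.829, 0.56, 0.001], [0.56, 0.829, 0.0], [-0.001, 0.001, -1.0]]
ft_force: [-0.2, -0.8, 2.6]
width: 0.0005
finger_force: 1.4
clock: 3.77
eef_pos: [0.5186, 0.0928, 0.0578]
eef_rot: [[-0.829, 0.56, 0.001], [0.56, 0.829, 0.0], [-0.001, 0.001, -1.0]]
ft_force: [-0.4, 0.7, 4.7]
width: 0.0006
finger_force: 2.2
```

The force matches the spring at about 6 mm down, so the tab is clear of the notches. Sliding now.

```bash
python3 -m creep '[[[-3,0,0,0,0,0,0],[-3,0,0,0,0,0,0],[-3,0,0,0,0,0,0],[-3,0,0,0,0,0,0],[-3,0,0,0,0,0,0],[-3,0,0,0,0,0,0],[-3,0,0,0,0,0,0],[-3,0,0,0,0,0,0]]]';python3 - <<'E'
from h import *
im=[arm.grab_frame(n) for n in("side","top")]
a=im[0][200:350,240:400];b=im[1][170:320,200:360]
cv2.imwrite("pics/s1.png",cv2.resize(np.hstack([a,b]),(800,375),interpolation=cv2.INTER_CUBIC)[:,:,::-1])
E
```

```text
clock: 4.43
eef_pos: [0.5385, 0.0793, 0.0577]
eef_rot: [[-0.829, 0.559, 0.0], [0.559, 0.829, 0.0], [-0.0, 0.0, -1.0]]
ft_force: [-1.0, 1.8, 3.8]
width: 0.0005
finger_force: 2.3
```

View pics/s1.png

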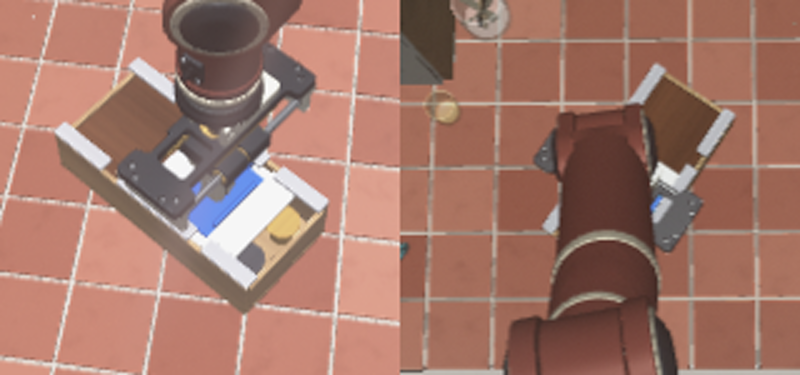

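The cover is sliding: the compartment with its capsules shows behind the white edge. Continuing.

```bash
python3 -m creep '[[[-5,0,0,0,0,0,0],[-5,0,0,0,0,0,0],[-5,0,0,0,0,0,0],[-5,0,0,0,0,0,0],[-5,0,0,0,0,0,0],[-5,0,0,0,0,0,0],[-5,0,0,0,0,0,0],[-5,0,0,0,0,0,0]]]'; python3 -m creep '[[[-5,0,0,0,0,0,0],[-5,0,0,0,0,0,0],[-5,0,0,0,0,0,0],[-5,0,0,0,0,0,0],[-5,0,0,0,0,0,0],[-5,0,0,0,0,0,0],[-4,0,0,0,0,0,0],[-2,0,0,0,0,0,0]]]'; python3 where.py '[.6104,.0315,.0578]'
```

```text
clock: 5.2
eef_pos: [0.5718, 0.0568, 0.0577]
eef_rot: [[-0.829, 0.56, 0.0], [0.56, 0.829, 0.0], [-0.0, 0.0, -1.0]]
ft_force: [-1.1, 2.3, 4.5]
width: 0.0003
finger_force: 2.3
clock: 5.87
eef_pos: [0.6019, 0.0364, 0.0577]
eef_rot: [[-0.829, 0.56, 0.001], [0.56, 0.829, -0.0], [-0.001, 0.001, -1.0]]
ft_force: [0.3, 2.5, 4.6]
width: 0.0006
finger_force: 2.3
5.8667 [0.6019 0.0364 0.0577] f [0.3  2.51 4.58] w 0.0005731986844394985
turn [ 0.0005  0.0009 -0.0008] shift mm [-9.7  0.7 -0.1]
```

```bash
for i in 1 2 3; do :; done; python3 -m creep '[[[-2,0,0,0,0,0,0],[-2,0,0,0,0,0,0],[-2,0,0,0,0,0,0],[-2,0,0,0,0,0,0],[-2,0,0,0,0,0,0],[0,0,0,0,0,0,0]]]'; python3 -m creep '[[[-2,0,0,0,0,0,0],[-2,0,0,0,0,0,0],[0,0,0,0,0,0,0]]]';  python3 -m creep '[[[-2,0,0,0,0,0,0],[-2,0,0,0,0,0,0],[0,0,0,0,0,0,0]]]'
```

```text
clock: 6.37
eef_pos: [0.6098, 0.031, 0.0577]
eef_rot: [[-0.829, 0.56, 0.001], [0.56, 0.829, -0.0], [-0.001, 0.0, -1.0]]
ft_force: [0.8, 3.2, 4.5]
width: 0.0003
finger_force: 2.3
clock: 6.62
eef_pos: [0.6109, 0.0294, 0.0574]
eef_rot: [[-0.829, 0.559, -0.004], [0.559, 0.829, 0.001], [0.004, -0.002, -1.0]]
ft_force: [-2.8, 3.5, 7.2]
width: 0.0006
finger_force: 3.1
clock: 6.87
eef_pos: [0.6132, 0.0274, 0.0573]
eef_rot: [[-0.829, 0.559, -0.007], [0.559, 0.829, 0.001], [0.006, -0.003, -1.0]]
ft_force: [-4.6, 3.7, 8.3]
width: 0.0004
finger_force: 3.8
```

```bash
python3 -m creep '[[[-2,0,0,0,0,0,0],[-2,0,0,0,0,0,0],[0,0,0,0,0,0,0]]]'; python3 - <<'E'
from h import *
im=[arm.grab_frame(n) for n in("side","top")]
a=im[0][200:350,240:400];b=im[1][170:320,200:360]
cv2.imwrite("pics/s2.png",cv2.resize(np.hstack([a,b]),(800,375),interpolation=cv2.INTER_CUBIC)[:,:,::-1])
E
```

```text
clock: 7.12
eef_pos: [0.6163, 0.0251, 0.0573]
eef_rot: [[-0.829, 0.559, -0.007], [0.559, 0.829, 0.001], [0.006, -0.003, -1.0]]
ft_force: [-4.5, 5.2, 7.7]
width: 0.0001
finger_force: 3.9
```

View pics/s2.png

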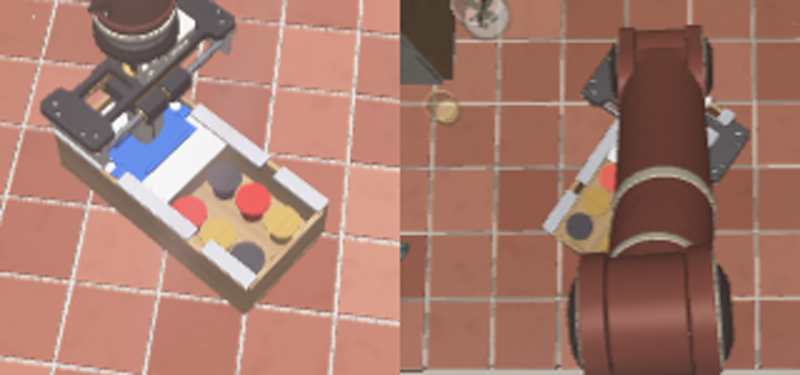

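The compartment is fully uncovered and the tab sits by the second notches. The fingertip is now slipping under a steady force, so the cover is at its end stop. Lifting off.

```bash
python3 -m creep '[[[0,0,-2,0,0,0,0],[0,0,-2,0,0,0,0],[0,0,-3,0,0,0,0],[0,0,-4,0,0,0,0],[0,0,-10,0,0,0,0],[0,0,-15,0,0,0,0],[0,0,-15,0,0,0,0],[0,0,0,0,0,0,0]]]'; python3 -m creep '[[[30,10,-12,0,0,0,0],[35,15,-12,0,0,0,0],[35,15,-10,0,0,0,0],[35,15,-10,0,0,0,0],[35,15,0,0,0,0,0],[30,10,0,0,0,0,0],[0,0,0,0,0,0,0],[0,0,0,0,0,0,0]]]'; python3 - <<'E'
from h import *
C={}
im={n:arm.grab_frame(n) for n in("side","top")}
for n in im:
    C[n],c=blue(n,im[n]); print(n,C[n],cv2.contourArea(c),onplane(n,C[n],.064))
X=tri(C["side"],C["top"]); print(X,"slid",np.linalg.norm(X[:2]-[.5192,.0937]))
cv2.imwrite("pics/end_side.png",im["side"][:,:,::-1])
cv2.imwrite("pics/end_zoom.png",cv2.resize(np.hstack([im["side"][200:350,240:400],im["top"][170:320,200:360]]),(800,375),interpolation=cv2.INTER_CUBIC)[:,:,::-1])
E
```

```text
clock: 7.88
eef_pos: [0.6223, 0.0234, 0.1122]
eef_rot: [[-0.828, 0.56, 0.008], [0.56, 0.828, -0.001], [-0.007, 0.004, -1.0]]
ft_force: [0.1, -0.2, -0.0]
width: 0.0005
finger_force: 0.0
clock: 8.55
eef_pos: [0.4973, 0.2045, 0.1525]
eef_rot: [[-0.831, 0.556, 0.0], [0.556, 0.831, 0.0], [0.0, 0.0, -1.0]]
ft_force: [-0.1, -0.1, 0.0]
width: 0.0004
finger_force: 0.0
side (299.61524334251607, 255.03060912151818) 544.5 [0.61159364 0.03249123 0.064     ]
top (304.3395307658256, 224.5400619743249) 376.5 [0.61050847 0.03239708 0.064     ]
[0.61111641 0.03236705 0.06362539] slid 0.1105004877355402
```

View pics/end_side.png

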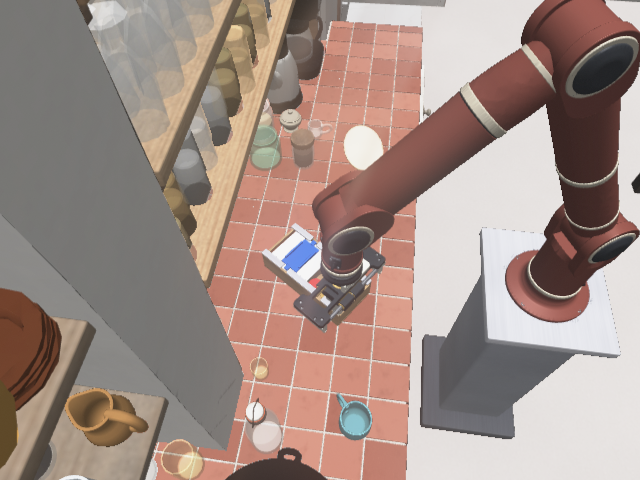

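View pics/end_zoom.png

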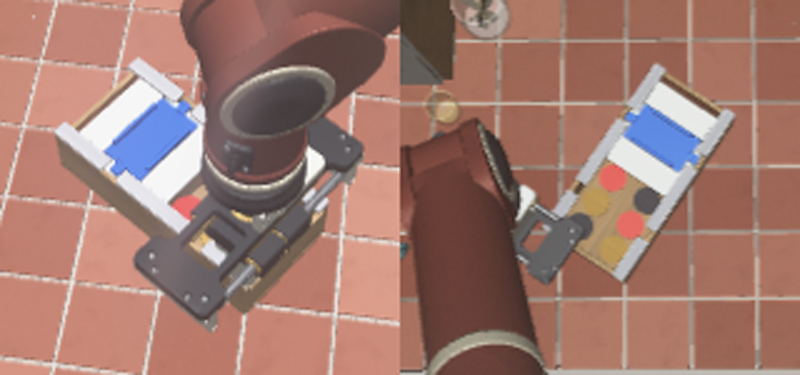

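The cover measures 110.5 mm of slide and the tab's height is back to 63.6 mm, with its ears in the second notches. The crockery is unmoved and the arm is clear of everything, so I'm handing in.

```bash
python3 -c "
from cell import arm
print(arm.job_done())"
```

```text
the job is handed in; nothing more can be done
None
```

The box is open: the cover measured 110.5 mm slid (fully open is 110), the tab sprang back up in the second notches, the crockery looks unmoved in the final picture, and I handed the job in at about 8.7 s.

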